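# Reject the red-tagged clamp arm, present the green one over its nest

### The arm

A 6-joint arm with a two-finger parallel gripper is mounted at the origin on a cart in front of the work surface, level with it; the furniture and walls round the work are solid. World frame = base frame: x ahead of the robot, y to its left, z up, the work surface at z = 0. Lengths are in m, angles in degrees, forces in N, time in s.
With the tool pointing down it reaches from about 0.3 to 0.75 m from the base axis. Payload 8.5 kg.
Tool frame: the origin (TCP) lies on the centre line of the jaws, within the pads' length; the fingertips stand 14 mm ahead of it and the grasp point (between the pads) lies 5 mm behind it; z points along the fingers, y is the line along which they close (so a half turn about z gives the same grasp; the last joint's range is limited). The gripper opens to 85 mm and grips with 20 to 120 N. Pads are 22 mm wide; open, the fingers measure 114 mm over their backs; the gripper's body (76 mm by 85 mm) begins 54 mm behind the grasp point. The pads swing forward as they close: fully open they stand 13 mm farther back than shut.
Start: joints at [60.888, 21.807, 74.336, -0, 83.858, -12.336], TCP at [0.159, 0.527, 0.22] pointing down, gripper open.
Joint ranges: [-178.18, 178.18], [-50.72, 133.34], [12.68, 142.11], [-81.47, 261.47], [9.98, 163.14], [-165.26, 165.26]. Speed limits (degrees/s): [136.94, 136.94, 180, 180, 180, 180].

### API

Orientations are given as a 3x3 rotation matrix whose columns are the frame's x, y, z axes.
In Python, from plant import env, grab_frame, models gives the robot as it stands.
- The arm moves only by the shell command python3 -m handwheel 'ROWS' [FORCE]. ROWS is JSON, a list of rows, each a list of 7 numbers: the shift along the tool's x, y, z in mm, then the turn, a rotation vector about the tool's x, y, z in degrees, then the opening, from 0 (shut) to 1 (fully open). In form: [[tx, ty, tz, wx, wy, wz, hand], ...]. A call has 1 to 10 rows; each row shifts and turns the commanded pose from where the row before left it, along the tool's axes as they then stand; what a row does not reach is not made up. A row lasts 1/12 s, in which the tool goes at most 41.7 mm and 7.16 degrees, less where a joint would pass 70% of its speed; a pose out of reach is approached as far as the arm can. A call with a gripper value outside its range is refused whole. The fingers move at their own pace and stop on an object; FORCE is the grip in N (left out, the last holds). Time passes only in rows, so rows that do not move let the fingers close. It gives the time, the measured TCP pose, the force, the opening and the grip force at its end, in the units of the state.
- env.read_state(): the state, without advancing time (a new reading comes with each control period).
- grab_frame(name): name is "side" or "top" or "wrist"; returns a dict with "color" (400x640x3 uint8, blue, green, red), "range_z" (400x640 float32, m along the optical axis (not along the pixel's ray), 0 where there is no reading), "intrinsics" (3x3 intrinsics, pixels), "xyz" and "orientation" of the camera in the world. Camera axes: x right, y up, looking along -z (the intrinsics and any distortion apply to the point x, -y, -z); pixel columns grow to the right and rows downward; lengths in m; the calibration is good to about 2 mm. A picture is of the moment at which its call begins.
- env.close_job(): hands the job in; it is judged then, once.
Trained networks look in a picture, given as the dict that the camera call returned (one of the last four; its "shot" number tells which), for a name from the list of things; names that differ only in an ending like _2 or _b are one class to them, and where a whole thing is asked for, a point or a joint stands for the part that bears it (a point fixed in the world has none). Each returns a list of dicts, best first, with "confidence" (0 to 1); they miss things now and then, are a little off and sometimes report something else, mostly with a low value. They report only what shows in the picture. A call takes as long as a camera call.
- models.silhouettes(picture, thing): "pixels" (400x640 bool, what is visible of it) and "point" ([column, row] in pixels, amid what is visible of it).
The state is a dict: "time_s": time; "qpos": joint angles; "dq": joint speeds; "effort": joint torques, N m; "tcp_pos": TCP position; "tcp_rot": TCP orientation; "ft_force": force on the tool from outside, world axes, zero at the start; "wrist_torque": the same for the moment, N m; "width": finger opening in m; "gripper_force": force on a finger pad.
Only numpy, scipy, OpenCV 4.12 (cv2) and the standard library are available. Lean on these libraries where they do the work, as an engineer would, in place of code of your own. Each camera call takes 0.05 s, during which the arm holds its last target. There are 200 camera calls.

### The job

Two lab clamp arms have been checked: lay the red-tagged one flat and wholly inside the red reject tray, setting it down rather than dropping it, and let go of it. Then grip the green-tagged one by its bar at the balance point, lift it and, keeping it level and not touching the nest with it, hold it still and level about 6 cm clear above the green pass nest, squarely over it with the heavy head above the wider pair of cheeks. Finish while still holding it there, ready for a colleague, and leave the other jars and vials alone.

Things in the scene. Friction and masses are not known exactly. Their poses are not given: they have to be found in the camera images.
- red_arm_balance (a point): balance point of the red-tagged clamp arm (0.4 to 0.6 kg, 180 long, standing level): on the centre line of its bright bar (12 wide, 14 high, 134 long, its underside 25 above the bench), 29 from the head's inner face, 105 from the jaw's, 32 above the arm's underside. x points along the bar to the head, z up. Both arms are alike but for the tags
- red_arm_head (a point): middle of the red-tagged arm's heavy dark boss head (30 long, 40 wide, 52 high, flat red tag on top; a black clamp screw stands out 13 beyond it), 44 from the balance point along +x, 32 above the underside; axes as the balance point
- red_arm_tip (a point): middle of the red-tagged arm's light grey tip jaw (16 long, 30 wide, 42 high, small red tag on top), 113 from the balance point along -x, 32 above the underside; axes as the balance point
- green_arm_balance (a point): balance point of the green-tagged clamp arm (0.4 to 0.6 kg, 180 long, standing level): on the centre line of its bright bar (12 wide, 14 high, 134 long, its underside 25 above the bench), 29 from the head's inner face, 105 from the jaw's, 32 above the arm's underside. x points along the bar to the head, z up. Both arms are alike but for the tags
- green_arm_head (a point): middle of the green-tagged arm's heavy dark boss head (30 long, 40 wide, 52 high, flat green tag on top; a black clamp screw stands out 13 beyond it), 44 from the balance point along +x, 32 above the underside; axes as the balance point
- green_arm_tip (a point): middle of the green-tagged arm's light grey tip jaw (16 long, 30 wide, 42 high, small green tag on top), 113 from the balance point along -x, 32 above the underside; axes as the balance point
- nest: pass nest, fixed to the bench: green base plate 190x76, 8 thick, with a pair of 39 high bright upright cheeks for the head (45 apart) and another for the tip jaw (35 apart); highest point 39 above the bench. Origin on the bench below where an arm's balance point belongs, x towards the head cheeks, z up
- nest_head (a point): point in the nest between the two wider-set head cheeks, on the base plate's top (8 above the bench), where the middle of an arm's head belongs; 44 from the nest's origin along its +x
- nest_tip (a point): point in the nest between the two closer-set jaw cheeks, on the base plate's top, where the middle of an arm's tip jaw belongs; 113 from the nest's origin along its -x
- reject_tray: shallow red reject tray, fixed, 220 (x) by 120 (y) outside, rim 10 high and 4 thick, floor 3 above the bench. Origin under its centre on the bench, x along its long side, z up
- lid_jar: bystander, loose: small clear cream jar with white ribbed lid, 43 mm wide, 58 high, origin at the centre of its underside
- clear_vial: bystander, loose: glass vial with black screw cap, 25 mm wide, 58 high, origin at the centre of its underside
- black_vial: bystander, loose: squat glass vial with wide black cap, 32 mm wide, 50 high, origin at the centre of its underside
- gel_jar: bystander, loose: clear jar with white ribbed lid, 50 mm wide, 66 high, origin at the centre of its underside

How it is judged:
By the outcome, as a careful person would: the job done as asked, in the order asked, and still so for the second after the job is handed in, while the arm keeps its last pose, push and grip.
It also fails if it takes over 58 s, if anything falls off the work surface, if the arm or the gripper's body presses on something with over 40 N, if the wrist force passes 120 N, or if a joint passes its speed limit or range.

## Working session

There is one attempt and no reset: what is moved stays moved. The work goes in short steps, Python scripts to look and compute and a shell command to move; the robot and the scene stay as the last step left them, time stands still between calls to the robot, and variables do not carry over. Pictures are saved under pics/ and viewed, at most 10 in all, crops included, and the job is handed in when it is done.

```bash
ls; mkdir -p pics; cat > h.py <<'E'
import numpy as np, cv2
from plant import env, grab_frame, models
def pts(f, mask):
    K=np.array(f["intrinsics"]); v,u=np.nonzero(mask&(f["range_z"]>0)); d=f["range_z"][v,u]
    c=np.c_[(u-K[0,2])/K[0,0]*d, -(v-K[1,2])/K[1,1]*d, -d]
    return c@np.array(f["orientation"]).T+np.array(f["xyz"])
NAMES="red_arm_balance red_arm_head red_arm_tip green_arm_balance green_arm_head green_arm_tip nest nest_head nest_tip reject_tray lid_jar clear_vial black_vial gel_jar".split()
E
python3 - <<'E'
from h import *
for n in ("top","side"):
    f=grab_frame(n); cv2.imwrite(f"pics/{n}0.png",f["color"])
    print(n,f["xyz"])
    for t in NAMES:
        for r in models.silhouettes(f,t)[:2]:
            p=pts(f,r["pixels"]); 
            if len(p): print(t,round(r["confidence"],2),np.round(r["point"]),len(p),np.round(np.median(p,0),3),np.round(np.percentile(p,[3,97],axis=0),3).tolist())
print(env.read_state())
E
```

```text
pics
top [ 0.30734922 -0.05385641  1.56340029]
red_arm_balance 0.59 [281. 201.] 305 [0.515 0.045 0.044] [[0.378, 0.001, 0.013], [0.551, 0.072, 0.057]]
red_arm_head 0.63 [283. 211.] 462 [0.496 0.041 0.041] [[0.375, -0.005, -0.003], [0.551, 0.076, 0.057]]
red_arm_tip 0.92 [282. 209.] 384 [0.501 0.042 0.043] [[0.378, -0.002, 0.004], [0.551, 0.075, 0.057]]
green_arm_balance 0.81 [221. 212.] 453 [0.491 0.223 0.041] [[0.368, 0.195, 0.015], [0.549, 0.252, 0.057]]
green_arm_balance 0.62 [309. 174.] 52 [ 0.61  -0.042  0.053] [[0.602, -0.052, 0.015], [0.621, -0.033, 0.061]]
green_arm_head 0.58 [221. 214.] 488 [0.481 0.223 0.041] [[0.367, 0.195, 0.0], [0.549, 0.252, 0.057]]
green_arm_head 0.48 [284. 210.] 452 [0.496 0.041 0.042] [[0.377, -0.006, -0.001], [0.551, 0.074, 0.057]]
green_arm_tip 0.83 [218. 214.] 411 [0.495 0.224 0.041] [[0.37, 0.196, 0.006], [0.548, 0.249, 0.057]]
green_arm_tip 0.41 [310. 175.] 50 [ 0.61  -0.041  0.054] [[0.603, -0.05, 0.026], [0.622, -0.033, 0.062]]
nest 0.58 [329. 227.] 1585 [ 0.454 -0.102  0.009] [[0.366, -0.148, 0.001], [0.542, -0.056, 0.038]]
nest 0.48 [249. 16
[... 2650 characters left out ...]
-04,
        8.38572694e+01, -1.23366863e+01]), 'dq': array([ 0.09683552, -0.08992658, -0.05176468, -0.06872882, -0.04062437,
        0.00260004]), 'effort': array([ 3.03111163e-03, -4.48327625e+01, -2.31463766e+01,  3.41757641e-05,
        5.52870497e-04,  4.00760837e-05]), 'tcp_pos': array([0.15875138, 0.52656636, 0.21950566]), 'tcp_rot': array([[-9.57437964e-01,  2.88639125e-01, -1.36241272e-05],
       [ 2.88639126e-01,  9.57437964e-01, -3.10117873e-05],
       [ 4.09304144e-06, -3.36243186e-05, -9.99999999e-01]]), 'ft_force': array([-0.80701451,  0.06275229, -0.84841474]), 'wrist_torque': array([ 0.00722995, -0.00088234, -0.05031058]), 'gripper_force': 0.0, 'width': 0.08551422133478516}
```

```bash
python3 - <<'E'
import cv2
a=cv2.imread('pics/top0.png')[120:280,180:480]
cv2.imwrite('pics/topc.png',cv2.resize(a,None,fx=2.6,fy=2.6,interpolation=2))
E
```

```text
(no output)
```

View pics/side0.png

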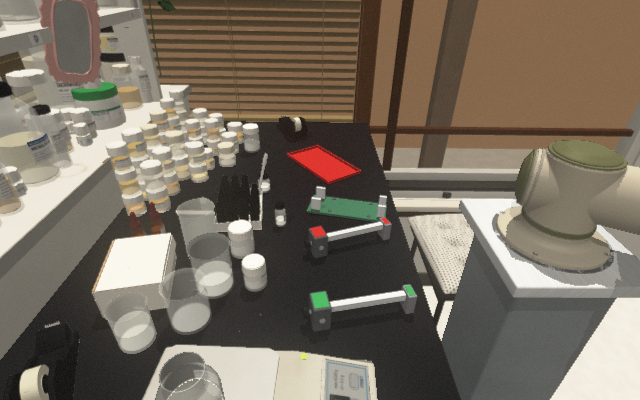

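View pics/topc.png

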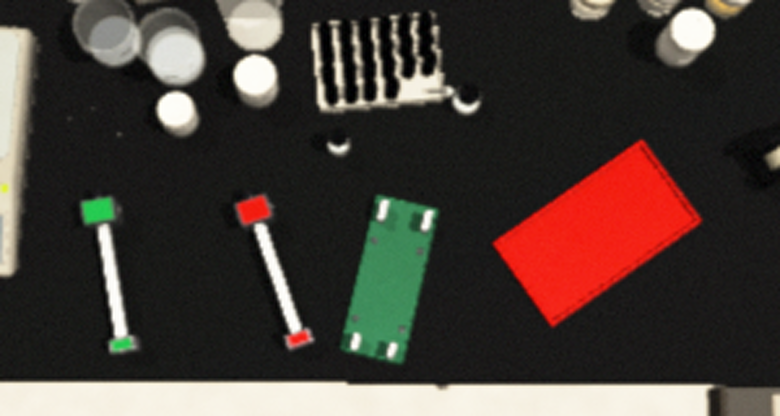

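```bash
cat >> h.py <<'E'
def allpts(f):
    P=pts(f,np.ones((400,640),bool)); m=f["range_z"]>0; return P,f["color"][m].astype(int)
def clus(P,name):
    r=cv2.minAreaRect(P[:,:2].astype(np.float32)*1000); print(name,len(P),"mean",np.round(P.mean(0),4),"rect",np.round(r[0],1),np.round(r[1],1),round(r[2],1))
def measure(f,red=True,green=True):
    P,C=allpts(f); b,g,r=C.T; x,y,z=P.T
    R=(r>1.8*g)&(r>1.8*b)&(r>60); G=(g>1.4*r)&(g>1.15*b)&(g>50)
    near=(x>.33)&(x<.62)
    for nm,M,lo,hi in (("red",R,-.04,.12),("green",G,.16,.3)):
        m=M&near&(z>.04)&(y>lo)&(y<hi)
        for s,k in (("head",m&(x>.46)),("tip",m&(x<.42))):
            if k.sum()>5: clus(P[k],nm+" "+s)
    k=R&(z<.03)&(y<-.2); 
    if k.sum()>50: clus(P[k],"tray")
    k=G&(z<.016)&(y<-.02)&(y>-.2)&near
    if k.sum()>50: clus(P[k],"nestplate")
    k=(z>.025)&(z<.045)&(y<-.03)&(y>-.17)&near&~R
    for s,q in (("cheeksH",k&(x>.47)),("cheeksT",k&(x<.43))):
        if q.sum()>5: clus(P[q],s)
    k=(b>120)&(r>120)&(g>120)&near&(z>.03)&(z<.045)
    for nm,lo,hi in (("redbar",-.02,.09),("greenbar",.16,.3)):
        q=k&(y>lo)&(y<hi)
        if q.sum()>20: clus(P[q],nm)
E
python3 - <<'E'
from h import *
for n in ("top","side"): print(n); measure(grab_frame(n))
E
```

```text
top
red head 106 mean [0.529  0.0563 0.0532] rect [529.7  56.4] [29.7 34.4] 19.1
red tip 26 mean [0.3813 0.0014 0.045 ] rect [380.8   2.2] [11.4 21.8] 18.9
green head 114 mean [0.5269 0.2366 0.0532] rect [528.1 236.7] [31.4 35.4] 10.7
green tip 26 mean [0.3732 0.2066 0.0439] rect [373.  206.5] [10.7 24.2] 10.3
tray 3830 mean [ 0.4174 -0.4524 -0.0057] rect [ 306.3 -592.2] [791.7 284.2] 45.6
nestplate 1402 mean [ 0.4526 -0.1032  0.0083] rect [ 455.4 -103.9] [ 79.1 194.7] 76.9
cheeksH 59 mean [ 0.5525 -0.093   0.0383] rect [557.9 -84.3] [153.5  46.4] 47.7
cheeksT 30 mean [ 0.3741 -0.0849  0.0375] rect [374.9 -84.1] [49.6 17.9] 75.0
redbar 176 mean [0.4483 0.0275 0.0394] rect [444.8  25.7] [147.   27.5] 19.3
greenbar 193 mean [0.4413 0.2193 0.0394] rect [440.3 215. ] [147.7  27.6] 7.7
side
red head 125 mean [0.5278 0.0584 0.0516] rect [527.5  57.3] [25.8 36.3] 20.9
red tip 31 mean [0.3798 0.0053 0.0417] rect [379.9   4.6] [12.3 20.4] 7.1
green head 247 mean [0.5255 0.2389 0.0516] rect [525.7 237.8] [25.5 35.1] 8.5
green tip 62 mean [0.3713 0.2081 0.0418] rect [371. 208.] [12.4 21.7] 18.3
tray 1558 mean [ 0.5084 -0.3473  0.0031] rect [ 510.1 -361.7] [140.2 249.3] 35.4
nestplate 1041 mean [ 0.4524 -0.0936  0.0068] rect [453.1 -99.3] [ 79.  188.4] 76.8
cheeksH 136 mean [ 0.5375 -0.101   0.0335] rect [553.6 -78.8] [155.7  42.9] 51.6
cheeksT 89 mean [ 0.3727 -0.0786  0.033 ] rect [372.6 -79.3] [51.9 17.7] 77.4
redbar 365 mean [0.4454 0.032  0.0363] rect [441.1  28. ] [141.3  26.5] 20.5
greenbar 669 mean [0.4394 0.2243 0.0367] rect [435.7 224.2] [146.1  28.6] 13.9
```

```bash
python3 -m handwheel '[[-25,-20.5,3,0,0,0,1],[-25,-20.5,3,0,0,0,1],[-25,-20.5,3,0,0,0,1],[-25,-20.5,3,0,0,0,1],[-25,-20.5,3,0,0,0,1],[-25,-20.5,3,0,0,0,1],[-25,-20.5,3,0,0,0,1],[-25,-20.5,3,0,0,0,1],[-25,-20.5,3,0,0,0,1]]' | tail -3
python3 -m handwheel '[[-25,-20.5,3,0,0,0,1],[-25,-20.5,3,0,0,0,1],[-25,-20.5,3,0,0,0,1],[-25,-20.5,3,0,0,0,1],[-25,-20.5,3,0,0,0,1],[-25,-20.5,3,0,0,0,1],[-25,-20.5,3,0,0,0,1],[-25,-20.5,3,0,0,0,1],[-5,0,0,0,0,0,1]]' | tail -3
python3 -m handwheel '[[0,0,0,0,0,-6.1,1],[0,0,0,0,0,-6.1,1],[0,0,0,0,0,-6.1,1],[0,0,0,0,0,-6.1,1],[0,0,0,0,0,-6.1,1],[0,0,0,0,0,-6.3,1],[0,0,0,0,0,0,1]]'
cat >> h.py <<'E'
def go(target, barang):
    """tool-frame shift (mm, current axes) to target TCP, and tool wz turn to set bar axis = -tool x"""
    s=env.read_state(); R=s["tcp_rot"]; d=R.T@(np.array(target)-s["tcp_pos"])*1000
    yaw=np.degrees(np.arctan2(R[1,1],R[0,1])); t=(barang+90-yaw+180)%360-180
    print("t",round(s["time_s"],2),"tcp",np.round(s["tcp_pos"],4),"shift",np.round(d,1),"wz",round(-t,1),"tilt",np.round(R[:,2],3),"w",round(s["width"],4),"F",np.round(s["ft_force"],1))
def arm(hd,tp):
    hd=np.array(hd)[:2];tp=np.array(tp)[:2];u=(hd-tp)/np.linalg.norm(hd-tp); m=(hd+tp)/2+34.5e-3*u
    print("len",round(np.linalg.norm(hd-tp)*1000,1),"bal",np.round(m,4),"ang",round(np.degrees(np.arctan2(u[1],u[0])),2)); return m,np.degrees(np.arctan2(u[1],u[0]))
E
python3 - <<'E'
from h import *
f=grab_frame("wrist"); cv2.imwrite("pics/w1.png",f["color"]); print(f["xyz"]); measure(f)
m,a=arm((.529,.057),(.381,.003)); go([*m,.027],a)
E
```

```text
ft_force: [0.4, 1.1, 0.3]
width: 0.0855
gripper_force: 0.0
ft_force: [-1.0, 0.1, -0.3]
width: 0.0856
gripper_force: 0.0
time_s: 3.68
tcp_pos: [0.4698, 0.0691, 0.1686]
tcp_rot: [[-0.938, -0.346, 0.0], [-0.346, 0.938, 0.0], [-0.0, 0.0, -1.0]]
ft_force: [-0.7, -1.0, 0.1]
width: 0.0854
gripper_force: 0.0
[0.40038588 0.04406264 0.3236524 ]
red head 745 mean [0.5268 0.0585 0.0534] rect [527.   58.4] [24.7 32.3] 20.8
red tip 314 mean [0.3793 0.0051 0.0434] rect [379.3   5. ] [10.  21.2] 20.3
green head 21 mean [0.5129 0.2502 0.0533] rect [512.7 250.4] [8.5 3.7] 64.0
green tip 261 mean [0.3714 0.2083 0.0432] rect [371.4 208.3] [10.6 22.5] 12.9
tray 3018 mean [ 0.478  -0.2554  0.0057] rect [ 471.4 -272.3] [97.2 55.4] 34.4
nestplate 12367 mean [ 0.446  -0.0984  0.0087] rect [ 451.4 -102.4] [ 81.1 190.2] 76.8
cheeksH 951 mean [ 0.5418 -0.0991  0.0359] rect [551.4 -84.4] [148.7  48. ] 50.2
cheeksT 690 mean [ 0.3717 -0.0816  0.0362] rect [371.7 -81.1] [51.5 17.8] 76.8
redbar 1950 mean [0.4382 0.0268 0.0399] rect [441.9  30.2] [148.9  28.1] 21.9
greenbar 1451 mean [0.431  0.2195 0.0399] rect [435.2 220.9] [144.7  29. ] 11.3
len 157.5 bal [0.4874 0.0418] ang 20.05
t 3.73 tcp [0.4698 0.069  0.1686] shift [ -7.3 -31.6 141.6] wz -0.1 tilt [ 0.  0. -1.] w 0.0855 F [-1.  -0.3  0.1]
```

View pics/w1.png

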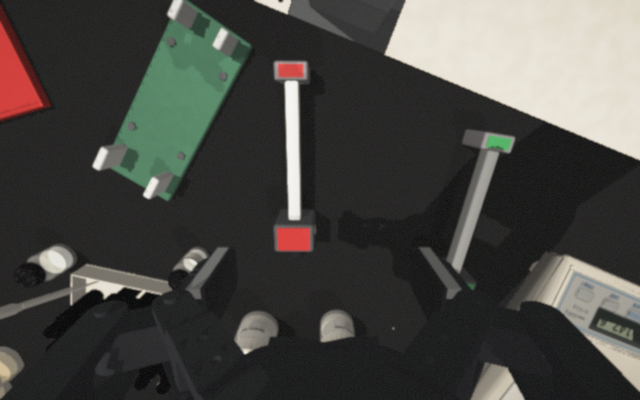

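```bash
python3 -m handwheel '[[-3.5,-15,0,0,0,0,1],[-3.5,-15,10,0,0,0,1],[0,0,20,0,0,0,1],[0,0,20,0,0,0,1],[0,0,20,0,0,0,1],[0,0,20,0,0,0,1],[0,0,20,0,0,0,0.7],[0,0,16,0,0,0,0.7],[0,0,10,0,0,0,0.7],[0,0,5.5,0,0,0,0.7]]'|head -2
python3 -m handwheel '[[0,0,0,0,0,0,0],[0,0,0,0,0,0,0],[0,0,0,0,0,0,0],[0,0,0,0,0,0,0],[0,0,0,0,0,0,0],[0,0,0,0,0,0,0],[0,0,0,0,0,0,0],[0,0,0,0,0,0,0]]' 80
python3 - <<'E'
from h import *
measure(grab_frame("wrist")); go([.4866,.043,.027],20)
E
```

```text
time_s: 4.57
tcp_pos: [0.4861, 0.0426, 0.0251]
time_s: 5.23
tcp_pos: [0.4868, 0.043, 0.0273]
tcp_rot: [[-0.94, -0.342, 0.0], [-0.342, 0.94, -0.0], [-0.0, -0.0, -1.0]]
ft_force: [0.0, 0.6, 2.5]
width: 0.0
gripper_force: 1.1
red head 297 mean [0.5148 0.0537 0.0625] rect [502.6  49.5] [57.2  5.9] 19.7
red tip 1129 mean [0.3804 0.0053 0.0434] rect [380.2   5.3] [ 9.3 21. ] 21.3
nestplate 33413 mean [ 0.4585 -0.0991  0.0087] rect [ 461.7 -106.1] [ 83.8 183.2] 76.9
cheeksH 1293 mean [ 0.5278 -0.0891  0.0354] rect [529.7 -90.8] [ 8.6 25.4] 77.5
redbar 6231 mean [0.4198 0.0198 0.0401] rect [426.5  22.5] [107.3  29.8] 20.4
greenbar 3338 mean [0.4769 0.2255 0.0365] rect [473.5 223.5] [86.9 23. ] 26.9
t 5.28 tcp [0.4868 0.043  0.0273] shift [0.2 0.1 0.3] wz 0.0 tilt [ 0. -0. -1.] w 0.0 F [-1.1  0.5  2.5]
```

```bash
python3 - <<'E'
from h import *
f=grab_frame("wrist"); a=f["color"]; g=grab_frame("side"); print(env.read_state()["width"],env.read_state()["gripper_force"])
b=cv2.resize(g["color"][180:300,270:430],(640,480),interpolation=2)
cv2.imwrite("pics/w2.png",cv2.resize(np.vstack([a,b[:400]]),(480,600)))
E
```

```text
-0.00019547730105982122 1.9279021583497524
```

View pics/w2.png

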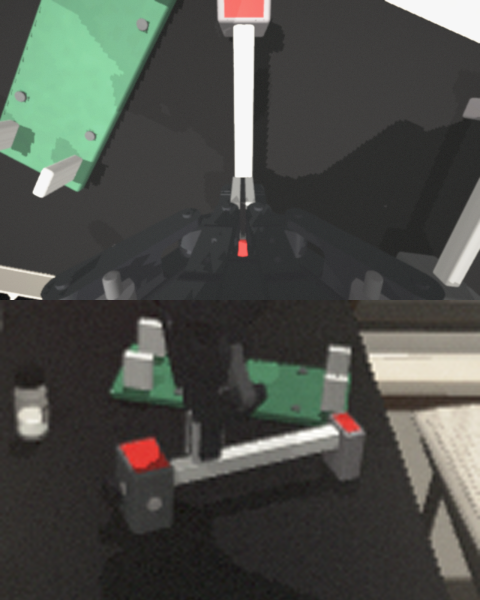

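```bash
python3 - <<'E'
from h import *
g=grab_frame("side"); 
for r in range(208,246,3):
    row=[]
    for c in range(326,350,4):
        m=np.zeros((400,640),bool); m[r,c]=1; p=pts(g,m); row.append(str(np.round(p[0]*1000).astype(int)) if len(p) else "-")
    print(r,*row)
cv2.imwrite("pics/s3.png",cv2.resize(g["color"][195:265,295:400],(800,533),interpolation=2))
s=env.read_state(); print(s["width"],s["gripper_force"],s["ft_force"],s["effort"])
E
```

```text
208 [506 -94   7] [503  27  88] [497  63 112] [489  56 107] [481  54 106] [476  83 125]
211 [506 -83   6] [497 -80   8] [497  62 104] [489  61 104] [481  57 101] [478 101 131]
214 [506 -73   4] [497 -70   6] [496  51  90] [488  60  96] [483  86 114] [477 100 124]
217 [506 -65   1] [497 -66   0] [496  56  86] [489  70  95] [483  87 108] [476  98 116]
220 [507 -54   0] [497 -55  -1] [495  49  73] [489  74  91] [482  87 101] [473  72  90]
223 [507 -39   2] [498 -43  -1] [495  53  69] [487  58  73] [479  53  69] [460 -41   0]
226 [507 -30   0] [498 -32  -2] [495  51  60] [487  58  65] [479  55  63] [461 -31  -1]
229 [507 -20  -2] [498 -19  -1] [494  52  53] [487  58  57] [478  54  54] [467  30  37]
232 [508  -7   0] [499  -6   0] [494  54  47] [486  57  49] [478  52  46] [468  42  38]
235 [511  69  51] [502  52  37] [494  52  37] [485  49  35] [476  46  33] [468  44  31]
238 [511  72  45] [502  56  32] [494  53  31] [485  48  27] [476  45  24] [464  14  -1]
241 [511  74  39] [500  24  -1] [491  25   0] [482  23  -2] [473  24  -1] [465  25   0]
244 [511  73  30] [500  34  -1] [492  35   0] [483  34  -1] [474  35  -1] [465  33  -2]
-0.0001737594221634792 2.1746234223246574 [-0.23944549 -0.02427088  4.17891648] [-8.87145172e-02 -4.11888278e+01 -1.38011491e+01 -2.51391393e-03
 -1.93692092e-01  3.23436416e-04]
```

View pics/s3.png

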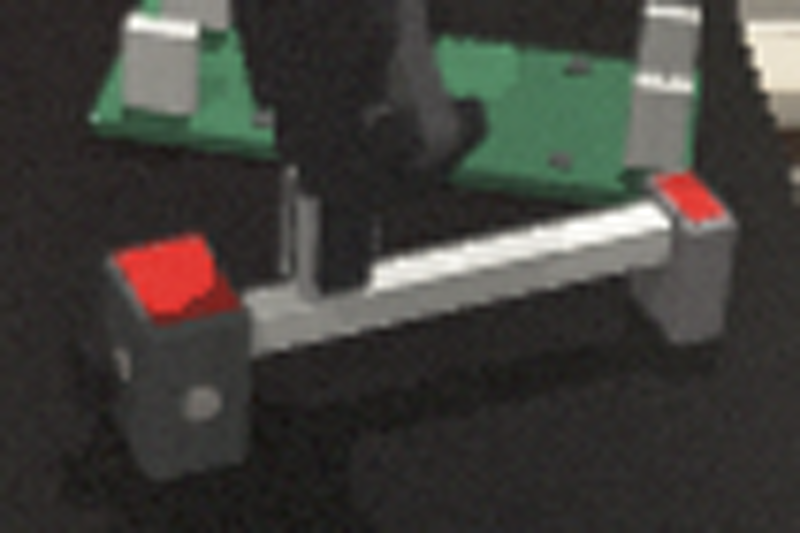

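```bash
cat >> h.py <<'E'
def tip(f):
    s=env.read_state(); P=pts(f,np.ones((400,640),bool)); q=(P-s["tcp_pos"])@s["tcp_rot"]*1000
    for lo,hi in ((8,70),(-70,-8),(-8,8)):
        k=(abs(q[:,0])<9)&(q[:,1]>lo)&(q[:,1]<hi)&(P[:,2]>.045)&(q[:,2]>-60)
        if k.sum()>3: print("y",lo,hi,k.sum(),"tip z rel TCP (mm)",np.round(np.percentile(q[k,2],[90,97,100]),1),"y med",np.round(np.percentile(q[k,1],[5,50,95])))
    print(np.round(s["tcp_pos"],4),s["width"],s["ft_force"].round(1))
E
python3 -m handwheel '[[0,0,-12,0,0,0,0],[0,0,-18,0,0,0,0],[0,0,-20,0,0,0,0],[0,0,0,0,0,0,0]]'|head -2
python3 - <<'E'
from h import *
tip(grab_frame("side"));tip(grab_frame("wrist"))
E
python3 -m handwheel '[[0,0,0,0,0,0,0.6],[0,0,0,0,0,0,0.6],[0,0,0,0,0,0,0.6],[0,0,0,0,0,0,0.6],[0,0,0,0,0,0,0.6]]'
python3 - <<'E'
from h import *
f=grab_frame("side");tip(f);tip(grab_frame("wrist")); measure(f)
cv2.imwrite("pics/s4.png",cv2.resize(f["color"][165:265,275:415],(800,571),interpolation=2))
E
```

```text
time_s: 5.77
tcp_pos: [0.4882, 0.0429, 0.0798]
y 8 70 94 tip z rel TCP (mm) [-22.2 -20.7 -18.7] y med [ 9. 13. 15.]
y -8 8 30 tip z rel TCP (mm) [-13.6 -12.9 -12.7] y med [2. 7. 8.]
[0.4875 0.0429 0.0782] 0.00032306978919396294 [-0.5  0.1 -1. ]
y 8 70 410 tip z rel TCP (mm) [-24.8 -21.5 -19.8] y med [ 8. 12. 20.]
y -70 -8 384 tip z rel TCP (mm) [-24.9 -21.2 -19.9] y med [-20. -12.  -8.]
y -8 8 519 tip z rel TCP (mm) [-33.  -23.4 -19.5] y med [-7.  0.  8.]
[0.4868 0.043  0.0771] -8.401548847436014e-05 [0.5 0.  0.3]
time_s: 6.28
tcp_pos: [0.4866, 0.043, 0.0767]
tcp_rot: [[-0.94, -0.342, -0.001], [-0.342, 0.94, 0.0], [0.001, 0.0, -1.0]]
ft_force: [0.4, 0.9, 0.1]
width: 0.0513
gripper_force: 0.0
y 8 70 127 tip z rel TCP (mm) [-20.7 -16.1 -13.9] y med [32. 38. 40.]
y -70 -8 146 tip z rel TCP (mm) [-18.1 -15.3 -13.4] y med [-28. -26. -24.]
[0.4866 0.043  0.0768] 0.051139455130086366 [-0.4 -0.8  0.6]
y 8 70 1120 tip z rel TCP (mm) [-24.5 -19.1 -15. ] y med [26. 26. 42.]
y -70 -8 1113 tip z rel TCP (mm) [-24.  -18.8 -14.6] y med [-41. -25. -25.]
[0.4866 0.043  0.0768] 0.05132251743613774 [ 0.5 -0.  -0.3]
red head 137 mean [0.5253 0.0554 0.0627] rect [515.8  48.9] [ 60.2 105.6] 31.8
red tip 31 mean [0.3796 0.0054 0.042 ] rect [379.3   6.2] [10.8 23.8] 9.9
green head 241 mean [0.5255 0.2392 0.0515] rect [525.5 238.1] [25.  34.9] 11.1
green tip 55 mean [0.3718 0.2082 0.0416] rect [371.5 208.1] [10.7 22. ] 12.6
tray 786 mean [ 0.5443 -0.371   0.0031] rect [ 511.8 -362.2] [138.9 248. ] 35.1
nestplate 714 mean [ 0.4501 -0.0877  0.0066] rect [ 452.1 -105.1] [ 89.7 187.8] 76.7
cheeksH 142 mean [ 0.5407 -0.0979  0.0335] rect [553.3 -78.8] [157.2  44.9] 52.5
cheeksT 92 mean [ 0.3729 -0.0781  0.0329] rect [372.8 -79.4] [51.8 17.7] 76.8
redbar 304 mean [0.4466 0.0319 0.0368] rect [441.5  25.3] [141.9  25.8] 17.1
greenbar 610 mean [0.4442 0.2255 0.0364] rect [436.4 221.7] [142.5  16. ] 12.8
```

View pics/s4.png

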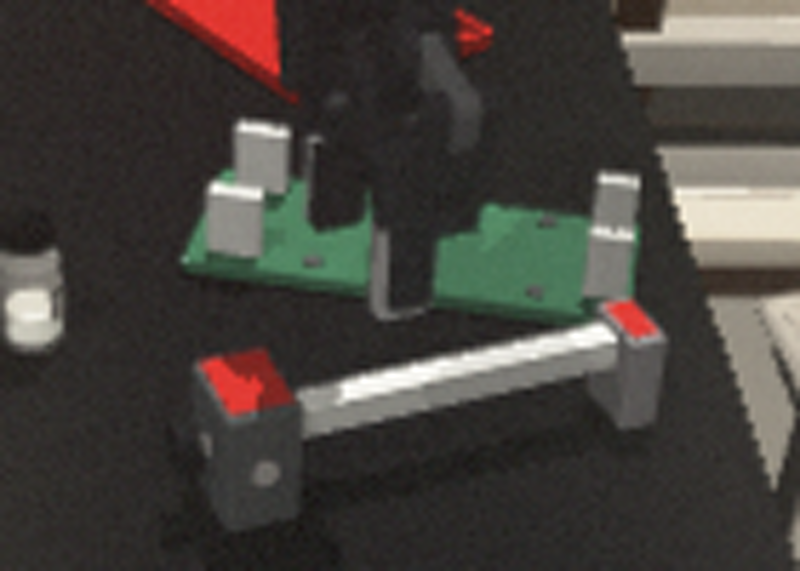

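```bash
python3 - <<'E'
from h import *
for n in ("side","wrist","top"):
    f=grab_frame(n); s=env.read_state(); P=pts(f,np.ones((400,640),bool)); q=(P-s["tcp_pos"])@s["tcp_rot"]*1000
    for lo,hi in ((15,50),(-50,-15)):
      for a,b in ((-30,-22),(-22,-10),(-10,5)):
        k=(abs(q[:,0])<40)&(q[:,1]>lo)&(q[:,1]<hi)&(q[:,2]>a)&(q[:,2]<b)&(P[:,2]>.065)
        if k.sum()>3: print(n,lo,(a,b),k.sum(),"x",np.round(np.percentile(q[k,0],[0,5,50,95,100])),"y",np.round(np.percentile(q[k,1],[5,50,95])),"zmax",q[k,2].max().round(1))
print(s["qpos"])
E
```

```text
side 15 (-30, -22) 37 x [-11. -10.  -4.   6.   8.] y [29. 37. 40.] zmax -22.0
side 15 (-22, -10) 22 x [-10. -10.  -5.   9.  11.] y [30. 33. 38.] zmax -14.7
side -50 (-30, -22) 37 x [-11. -10.  -1.  10.  11.] y [-31. -26. -24.] zmax -22.2
side -50 (-22, -10) 32 x [-10. -10.  -0.   9.  11.] y [-27. -25. -24.] zmax -14.1
wrist 15 (-30, -22) 304 x [-10.  -7.   8.  13.  13.] y [26. 27. 38.] zmax -22.0
wrist 15 (-22, -10) 107 x [-9. -7.  5. 12. 13.] y [26. 26. 32.] zmax -15.6
wrist -50 (-30, -22) 309 x [-10.  -7.   8.  13.  13.] y [-37. -26. -25.] zmax -22.1
wrist -50 (-22, -10) 98 x [-10.  -7.   5.  12.  13.] y [-30. -25. -25.] zmax -15.5
[-8.86775777e+00  2.51099171e+01  9.61694871e+01  1.43839407e-03
  5.87271238e+01 -1.18890482e+02]
```

```bash
python3 -m handwheel '[[0,0,14,0,0,0,0.6],[0,0,15,0,0,0,0.6],[0,0,15,0,0,0,0.6],[0,0,13,0,0,0,0.6],[0,0,10,0,0,0,0.6],[0,0,7,0,0,0,0.6],[0,0,2,0,0,0,0.6],[0,0,0,0,0,0,0.6]]'
python3 -m handwheel '[[0,0,0,0,0,0,0],[0,0,0,0,0,0,0],[0,0,0,0,0,0,0],[0,0,0,0,0,0,0],[0,0,0,0,0,0,0],[0,0,0,0,0,0,0],[0,0,0,0,0,0,0]]' 80
```

```text
time_s: 7.2
tcp_pos: [0.4866, 0.043, 0.0008]
tcp_rot: [[-0.94, -0.342, -0.001], [-0.342, 0.94, 0.0], [0.0, 0.0, -1.0]]
ft_force: [-0.2, 0.4, -0.7]
width: 0.0515
gripper_force: 0.0
time_s: 7.78
tcp_pos: [0.4869, 0.0431, 0.0016]
tcp_rot: [[-0.94, -0.342, 0.001], [-0.342, 0.94, -0.0], [-0.001, -0.0, -1.0]]
ft_force: [-1.6, 0.5, 7.0]
width: 0.0103
gripper_force: 78.5
```

```bash
python3 -m handwheel '[[0,0,-5,0,0,0,0],[0,0,-12,0,0,0,0],[0,0,-18,0,0,0,0],[0,0,-18,0,0,0,0],[0,0,-18,0,0,0,0],[0,0,-18,0,0,0,0],[0,0,-10,0,0,0,0],[0,0,-4,0,0,0,0],[0,0,0,0,0,0,0],[0,0,0,0,0,0,0]]'
python3 - <<'E'
from h import *
s=env.read_state(); print(s["wrist_torque"])
for n in ("wrist","top","side"):
    f=grab_frame(n); measure(f)
# tray from top
P,C=allpts(f:=grab_frame("top")); b,g,r=C.T
k=(r>2.2*g)&(r>2.2*b)&(r>60)&(P[:,1]<-.22)&(P[:,1]>-.47)&(P[:,0]>.4)&(P[:,0]<.63)&(P[:,2]<.03)&(P[:,2]>-.01); clus(P[k],"tray top")
k=k&(P[:,2]>.0); clus(P[k],"tray top+")
E
```

```text
time_s: 8.62
tcp_pos: [0.4861, 0.0431, 0.1033]
tcp_rot: [[-0.94, -0.342, -0.002], [-0.342, 0.94, 0.0], [0.001, 0.001, -1.0]]
ft_force: [1.4, 0.9, -6.6]
width: 0.0104
gripper_force: 78.7
[-0.0629724  -0.02693728  0.00833654]
red tip 65 mean [0.3838 0.0061 0.1451] rect [383.8   6.1] [ 0.9 21.4] 20.3
green head 797 mean [0.5226 0.2399 0.0533] rect [525.  239.3] [24.7 33.7] 10.7
green tip 449 mean [0.3711 0.208  0.0432] rect [371.  208.2] [10.6 23.9] 10.9
tray 264 mean [ 0.4909 -0.2281  0.0059] rect [ 489.7 -229.2] [25.4 12. ] 4.8
nestplate 19214 mean [ 0.4489 -0.0984  0.0087] rect [ 453.7 -103. ] [ 81.4 195.4] 77.0
cheeksH 1577 mean [ 0.5409 -0.1003  0.0357] rect [551.5 -84. ] [149.1  47.6] 50.0
cheeksT 486 mean [ 0.3784 -0.059   0.0361] rect [376.7 -60.6] [ 9.  17.7] 76.0
greenbar 2327 mean [0.4374 0.22   0.0393] rect [435.5 220.4] [146.8  19.6] 15.3
red tip 30 mean [0.3815 0.001  0.1449] rect [381.3   1.8] [10.1 21.3] 21.2
green head 109 mean [0.5269 0.2365 0.0534] rect [526.9 236.9] [28.5 36.5] 4.1
green tip 26 mean [0.3731 0.2061 0.045 ] rect [372.7 206.4] [10.4 23.4] 9.6
tray 3836 
[... 571 characters left out ...]
53 0.2393 0.0516] rect [525.3 238.1] [25.  34.5] 9.9
green tip 60 mean [0.3713 0.2082 0.0415] rect [371.4 207.8] [11.6 22.3] 18.4
tray 911 mean [ 0.5412 -0.362   0.0031] rect [ 527.6 -351. ] [179.1 244.6] 35.5
nestplate 793 mean [ 0.4364 -0.087   0.0067] rect [ 451.4 -105.9] [ 91.7 188. ] 76.1
cheeksH 26 mean [ 0.6051 -0.0334  0.0365] rect [607.7 -32.7] [16.7  7.8] 40.0
cheeksT 84 mean [ 0.3735 -0.0763  0.0326] rect [372.9 -78.7] [48.3 17.6] 76.8
greenbar 623 mean [0.4433 0.2252 0.0364] rect [435.8 222.4] [143.9  20.3] 15.4
tray top 2909 mean [ 0.5119 -0.3512  0.0043] rect [ 513.7 -353.8] [126.7 231.1] 35.1
tray top+ 2505 mean [ 0.5122 -0.3503  0.0053] rect [ 512.9 -352.4] [126.3 228.1] 35.1
```

```bash
python3 -m handwheel '[[3,-10,0,0,0,0,0],[6,-22,0,0,0,0,0],[7.5,-29,0,0,0,0,0],[7.5,-29,0,0,0,0,0],[7.5,-29,0,0,0,0,0],[7.5,-29,0,0,0,0,0],[7.5,-29,0,0,0,0,0],[7.5,-29,0,0,0,0,0]]'|head -2
python3 -m handwheel '[[7.5,-29,0,0,0,0,0],[7.5,-29,0,0,0,0,0],[7.5,-29,0,0,0,0,0],[7.5,-29,0,0,0,0,0],[7.5,-29,0,0,0,0,0],[7.5,-29,0,0,0,0,0],[7,-22,0,0,0,0,0],[3,-10,0,0,0,0,0],[0,0,0,0,0,2,0],[0,0,0,0,0,4,0]]'|head -2
python3 -m handwheel '[[0,0,0,0,0,5,0],[0,0,0,0,0,5,0],[0,0,0,0,0,5,0],[0,0,0,0,0,5,0],[0,0,0,0,0,5,0],[0,0,0,0,0,5,0],[0,0,0,0,0,5,0],[0,0,0,0,0,5,0],[0,0,0,0,0,5,0],[0,0,0,0,0,5,0]]'|head -2
python3 -m handwheel '[[0,0,0,0,0,5,0],[0,0,0,0,0,5,0],[0,0,0,0,0,4,0],[0,0,0,0,0,3,0],[0,0,0,0,0,2,0],[0,0,0,0,0,0,0],[0,0,0,0,0,0,0]]'
python3 - <<'E'
from h import *
go([.5266,-.370,.005],-54.9)
for n in ("wrist","top"):
    f=grab_frame(n); P,C=allpts(f); b,g,r=C.T; R=(r>1.9*g)&(r>1.9*b)&(r>60)
    B=(P[:,1]<-.2)&(P[:,1]>-.49)&(P[:,0]>.38)&(P[:,0]<.65)
    k=R&B&(P[:,2]<.02)&(P[:,2]>-.004); clus(P[k],n+" tray")
    k=R&B&(P[:,2]>.1); q=k&(P[:,1]>-.33); clus(P[q],"tip")
    q=k&(P[:,1]<-.37); 
    if q.sum()>5: clus(P[q],"head")
    cv2.imwrite("pics/t5%s.png"%n,f["color"] if n=="wrist" else f["color"])
E
```

```text
time_s: 9.48
tcp_pos: [0.5061, -0.1711, 0.1036]
time_s: 10.32
tcp_pos: [0.5246, -0.3822, 0.103]
time_s: 11.15
tcp_pos: [0.5249, -0.3811, 0.1034]
time_s: 11.73
tcp_pos: [0.5251, -0.3812, 0.1036]
tcp_rot: [[-0.575, 0.818, -0.001], [0.818, 0.575, 0.001], [0.001, -0.0, -1.0]]
ft_force: [-0.3, -0.1, -5.7]
width: 0.0106
gripper_force: 78.8
t 11.73 tcp [ 0.5251 -0.3812  0.1036] shift [ 8.2  7.7 98.6] wz -0.0 tilt [-0.001  0.001 -1.   ] w 0.0106 F [-0.3 -0.1 -5.7]
wrist tray 27593 mean [ 0.5032 -0.3336  0.0045] rect [ 510.7 -349.4] [126.6 230.2] 35.2
tip 102 mean [ 0.4648 -0.2928  0.1345] rect [ 463.8 -294.1] [24.8 18.4] 0.4
head 32 mean [ 0.5053 -0.3857  0.1323] rect [ 505.3 -384.8] [4.3 6.5] 78.3
top tray 448 mean [ 0.5224 -0.2857  0.0058] rect [ 543.6 -305.7] [ 41.7 192.1] 42.7
tip 31 mean [ 0.4522 -0.229   0.4429] rect [ 478.8 -252.1] [  6.4 151.4] 49.1
```

View pics/t5wrist.png

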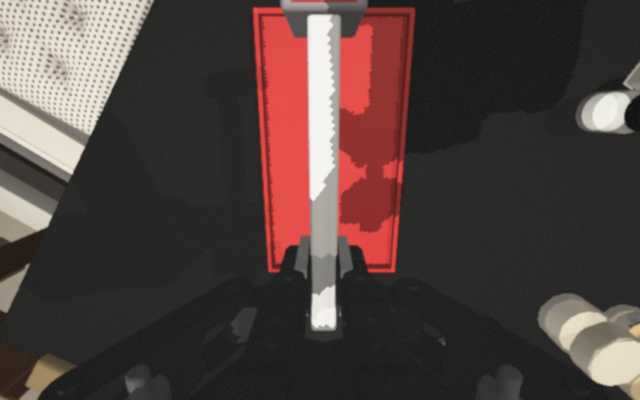

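```bash
python3 -m handwheel '[[4.5,3.5,0,0,0,0,0],[4.4,3.3,5,0,0,0,0],[0,0,12,0,0,0,0],[0,0,15,0,0,0,0],[0,0,15,0,0,0,0],[0,0,15,0,0,0,0],[0,0,12,0,0,0,0],[0,0,8,0,0,0,0],[0,0,5,0,0,0,0],[0,0,0,0,0,0,0]]'
python3 - <<'E'
from h import *
go([.5256,-.370,.005],-54.9)
f=grab_frame("side"); P,C=allpts(f); b,g,r=C.T; R=(r>1.9*g)&(r>1.9*b)&(r>60)
s=env.read_state(); q=(P-s["tcp_pos"])@s["tcp_rot"]*1000
B=(abs(q[:,0]-35)<150)&(abs(q[:,1])<90)&(P[:,2]<.1)
k=R&B&(P[:,2]<.03); print("tray in tool xy", np.round(np.percentile(q[k][:,:2],[.5,99.5],axis=0)))
k=R&B&(P[:,2]>.035); print(np.round(P[k][::8],3))
E
```

```text
time_s: 12.67
tcp_pos: [0.5256, -0.3698, 0.0161]
tcp_rot: [[-0.574, 0.819, -0.001], [0.819, 0.574, 0.001], [0.001, -0.0, -1.0]]
ft_force: [-1.2, 0.1, -6.3]
width: 0.0101
gripper_force: 78.8
t 12.67 tcp [ 0.5256 -0.3698  0.0161] shift [-0.2 -0.1 11.1] wz -0.1 tilt [-0.001  0.001 -1.   ] w 0.0101 F [-1.2  0.1 -6.3]
tray in tool xy [[-104.  -76.]
 [ 138.   62.]]
[[ 0.457 -0.289  0.055]
 [ 0.466 -0.273  0.056]]
```

```bash
python3 -m handwheel '[[0,0,4,0,0,0,0],[0,0,3,0,0,0,0],[0,0,1.5,0,0,0,0],[0,0,1,0,0,0,0],[0,0,0,0,0,0,0]]'|head -4
python3 -m handwheel '[[0,0,1,0,0,0,0],[0,0,0,0,0,0,0]]'|head -4
python3 -m handwheel '[[0,0,0.7,0,0,0,0],[0,0,0,0,0,0,0]]'|head -4
```

```text
time_s: 13.13
tcp_pos: [0.5258, -0.3702, 0.0074]
tcp_rot: [[-0.574, 0.819, -0.0], [0.819, 0.574, 0.0], [0.0, -0.0, -1.0]]
ft_force: [-0.0, -0.5, -5.3]
time_s: 13.3
tcp_pos: [0.5258, -0.3702, 0.0065]
tcp_rot: [[-0.574, 0.819, 0.0], [0.819, 0.574, -0.0], [-0.0, -0.0, -1.0]]
ft_force: [0.9, 0.4, -5.8]
time_s: 13.47
tcp_pos: [0.5258, -0.3702, 0.0058]
tcp_rot: [[-0.574, 0.819, -0.0], [0.819, 0.574, 0.0], [0.0, -0.0, -1.0]]
ft_force: [0.3, 0.3, -5.7]
```

```bash
python3 -m handwheel '[[0,0,0.8,0,0,0,0],[0,0,0,0,0,0,0]]'|head -4|grep -v rot
python3 -m handwheel '[[0,0,0.8,0,0,0,0],[0,0,0,0,0,0,0]]'|head -4|grep -v rot
python3 -m handwheel '[[0,0,0.6,0,0,0,0],[0,0,0,0,0,0,0]]'|head -4|grep -v rot
```

```text
time_s: 13.63
tcp_pos: [0.5258, -0.3702, 0.0049]
ft_force: [-0.1, 0.0, -5.6]
time_s: 13.8
tcp_pos: [0.5259, -0.3702, 0.0047]
ft_force: [-1.7, 1.9, -0.9]
time_s: 13.97
tcp_pos: [0.5259, -0.3702, 0.0047]
ft_force: [-2.9, 3.5, 4.8]
```

```bash
python3 -m handwheel '[[0,0,0,0,0,0,0.25],[0,0,0,0,0,0,0.35],[0,0,0,0,0,0,0.45],[0,0,0,0,0,0,0.45],[0,0,0,0,0,0,0.45]]'
python3 -m handwheel '[[0,0,-6,0,0,0,0.45],[0,0,-15,0,0,0,0.45],[0,0,-20,0,0,0,0.45],[0,0,-20,0,0,0,0.5],[0,0,-20,0,0,0,0.6],[0,0,-20,0,0,0,0.6],[0,0,-20,0,0,0,0.6],[0,0,-20,0,0,0,0.6],[0,0,-20,0,0,0,0.6],[0,0,-10,0,0,0,0.6]]'
python3 - <<'E'
from h import *
f=grab_frame("wrist"); cv2.imwrite("pics/t6.png",f["color"])
P,C=allpts(f); b,g,r=C.T; R=(r>1.9*g)&(r>1.9*b)&(r>60); B=(P[:,1]<-.2)&(P[:,1]>-.49)&(P[:,0]>.38)&(P[:,0]<.65)
k=R&B&(P[:,2]>.035); q=k&(P[:,1]>-.33); clus(P[q],"tip"); q=k&(P[:,1]<-.37); 
if q.sum()>5: clus(P[q],"head")
m,a=arm((.5262,.2382),(.3718,.2077)); go([*m,.12],a)
E
```

```text
time_s: 14.38
tcp_pos: [0.5259, -0.3704, 0.0037]
tcp_rot: [[-0.574, 0.819, 0.0], [0.819, 0.574, -0.0], [-0.0, 0.0, -1.0]]
ft_force: [-0.8, -0.3, 0.1]
width: 0.0384
gripper_force: 0.0
time_s: 15.22
tcp_pos: [0.5263, -0.3707, 0.1778]
tcp_rot: [[-0.574, 0.819, 0.003], [0.819, 0.574, -0.003], [-0.004, 0.001, -1.0]]
ft_force: [0.5, 0.7, 0.3]
width: 0.0511
gripper_force: 0.0
tip 310 mean [ 0.4602 -0.2779  0.0464] rect [ 460.2 -277.9] [20.6 10.2] 34.8
head 759 mean [ 0.55   -0.4058  0.058 ] rect [ 540.7 -393.8] [39.  84.7] 43.9
len 157.4 bal [0.4828 0.2296] ang 11.17
t 15.27 tcp [ 0.5266 -0.371   0.1787] shift [517.3 308.8  55.9] wz -66.1 tilt [ 0.004 -0.004 -1.   ] w 0.051 F [-1.5 -0.4  1.4]
```

View pics/t6.png

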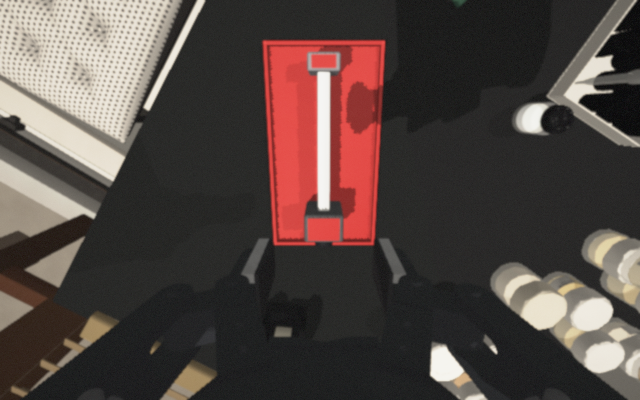

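```bash
python3 -m handwheel '[[26,15.5,0,0,0,0,0.6],[26,15.5,0,0,0,0,0.6],[26,15.5,0,0,0,0,0.6],[26,15.5,0,0,0,0,0.6],[26,15.5,0,0,0,0,0.6],[26,15.5,0,0,0,0,0.6],[26,15.5,0,0,0,0,0.6],[26,15.5,0,0,0,0,0.6],[26,15.5,0,0,0,0,0.6],[26,15.5,0,0,0,0,0.6]]'|head -2
python3 -m handwheel '[[26,15.5,0,0,0,0,0.6],[26,15.5,0,0,0,0,0.6],[26,15.5,0,0,0,0,0.6],[26,15.5,0,0,0,0,0.6],[26,15.5,0,0,0,0,0.6],[26,15.5,0,0,0,0,0.6],[26,15.5,0,0,0,0,0.6],[26,15.5,0,0,0,0,0.6],[26,15.5,0,0,0,0,0.6],[23,14.5,0,0,0,0,0.6]]'|head -2
python3 -m handwheel '[[0,0,0,0,0,-6.6,0.6],[0,0,0,0,0,-6.6,0.6],[0,0,0,0,0,-6.6,0.6],[0,0,0,0,0,-6.6,0.6],[0,0,0,0,0,-6.6,0.6],[0,0,0,0,0,-6.6,0.6],[0,0,0,0,0,-6.6,0.6],[0,0,0,0,0,-6.6,0.6],[0,0,0,0,0,-6.6,0.6],[0,0,0,0,0,-6.7,0.6]]'|head -2
python3 -m handwheel '[[0,0,0,0,0,0,0.6],[0,0,0,0,0,0,0.6]]'|head -2
python3 - <<'E'
from h import *
f=grab_frame("wrist"); measure(f)
m,a=arm((.5262,.2382),(.3718,.2077)); go([*m,.001],a)
E
```

```text
time_s: 16.1
tcp_pos: [0.5029, -0.0668, 0.1739]
time_s: 16.93
tcp_pos: [0.4813, 0.2322, 0.1739]
time_s: 17.77
tcp_pos: [0.4818, 0.2304, 0.1738]
time_s: 17.93
tcp_pos: [0.4819, 0.2304, 0.174]
green head 741 mean [0.5252 0.2392 0.0534] rect [525.7 239. ] [25.8 32.1] 12.8
green tip 308 mean [0.3712 0.2084 0.0434] rect [371.2 208.4] [10.2 20.6] 11.3
nestplate 8224 mean [ 0.4444 -0.0829  0.0087] rect [456.8 -91. ] [ 59.9 194.9] 77.4
cheeksH 632 mean [ 0.5574 -0.068   0.0345] rect [570.6 -63. ] [118.5  20.1] 33.4
cheeksT 499 mean [ 0.3774 -0.058   0.0347] rect [376.7 -59.9] [10.6 18. ] 78.7
greenbar 2005 mean [0.4309 0.2205 0.04  ] rect [436.9 221.9] [148.1  27.9] 11.7
len 157.4 bal [0.4828 0.2296] ang 11.17
t 17.98 tcp [0.482  0.2305 0.1742] shift [ -0.9  -1.  173.2] wz -0.3 tilt [-0.001 -0.    -1.   ] w 0.0513 F [ 0.1 -0.3 -0.2]
```

```bash
python3 -m handwheel '[[0,0,12,0,0,-0.3,0.6],[0,0,22,0,0,0,0.6],[0,0,25,0,0,0,0.6],[0,0,25,0,0,0,0.6],[0,0,25,0,0,0,0.6],[0,0,24,0,0,0,0.6],[0,0,18,0,0,0,0.6],[0,0,12,0,0,0,0.6],[0,0,8,0,0,0,0.6],[0,0,2,0,0,0,0.6]]'|head -2
python3 -m handwheel '[[0,0,0,0,0,0,0.6],[0,0,0,0,0,0,0],[0,0,0,0,0,0,0],[0,0,0,0,0,0,0],[0,0,0,0,0,0,0],[0,0,0,0,0,0,0],[0,0,0,0,0,0,0],[0,0,0,0,0,0,0],[0,0,0,0,0,0,0]]' 80
python3 -m handwheel '[[0,0,-5,0,0,0,0],[0,0,-12,0,0,0,0],[0,0,-18,0,0,0,0],[0,0,-18,0,0,0,0],[0,0,-18,0,0,0,0],[0,0,-18,0,0,0,0],[0,0,-10,0,0,0,0],[0,0,-5,0,0,0,0],[0,0,-3,0,0,0,0],[0,0,0,0,0,0,0]]'
python3 - <<'E'
from h import *
print(env.read_state()["wrist_torque"])
for n in ("wrist","side","top"): print(n); measure(grab_frame(n))
E
```

```text
time_s: 18.82
tcp_pos: [0.4816, 0.2304, 0.0004]
time_s: 19.57
tcp_pos: [0.4826, 0.2304, 0.0025]
tcp_rot: [[-0.98, -0.198, 0.001], [-0.198, 0.98, 0.0], [-0.001, -0.0, -1.0]]
ft_force: [-0.9, -1.7, 6.6]
width: 0.0104
gripper_force: 78.6
time_s: 20.4
tcp_pos: [0.4819, 0.2305, 0.1086]
tcp_rot: [[-0.98, -0.198, -0.0], [-0.198, 0.98, -0.0], [0.0, 0.0, -1.0]]
ft_force: [0.3, 0.6, -4.4]
width: 0.0106
gripper_force: 78.6
[ 0.03116232 -0.02435927  0.00415219]
wrist
green tip 254 mean [0.3753 0.2093 0.1496] rect [375.3 209.2] [ 1.9 21.3] 10.5
cheeksH 156 mean [ 0.6019 -0.0338  0.0305] rect [601.  -35.3] [12.9  5.3] 64.0
side
green head 260 mean [0.5247 0.2392 0.1573] rect [522.2 218.5] [81.9 30.9] 81.9
green tip 64 mean [0.3711 0.2081 0.1474] rect [371.4 207.6] [10.4 24.6] 9.2
tray 697 mean [ 0.5436 -0.3515  0.0031] rect [ 557.8 -393.1] [127.7 337.9] 2.2
nestplate 427 mean [ 0.4718 -0.0903  0.0065] rect [ 453.8 -105.8] [ 89.6 193.3] 76.6
cheeksH 135 mean [ 0.5378 -0.101   0.0334] rect [553.5 -78.6] [155.2  44.4] 51.9
cheeksT 72 mean [ 0.3729 -0.0721  0.0329] rect [372.6 -79.3] [49.6 17.2] 76.8
top
green tip 13 mean [0.374  0.1996 0.1489] rect [373.9 200. ] [ 6.5 11.2] 89.2
tray 3380 mean [ 0.403 -0.464 -0.007] rect [ 305.1 -592.5] [793.7 282.6] 45.6
nestplate 1413 mean [ 0.4526 -0.1035  0.0082] rect [ 455.4 -103.9] [ 79.1 194.3] 77.1
cheeksH 55 mean [ 0.5512 -0.0947  0.0381] rect [558.2 -84.6] [153.4  44.2] 46.7
cheeksT 30 mean [ 0.3737 -0.086   0.0383] rect [374.8 -83.6] [50.3 17.8] 75.0
```

```bash
cat >> h.py <<'E'
def nest(f):
    P,C=allpts(f); x,y,z=P.T; b,g,r=C.T
    bright=(abs(r-g)<25)&(abs(g-b)<30)&(r>50)
    a=np.radians(-13); u=np.array([np.cos(a),np.sin(a)]); v=np.array([-u[1],u[0]])
    o=np.array([.485,-.108]); q=np.c_[(P[:,:2]-o)@u,(P[:,:2]-o)@v]*1000
    k=(abs(q[:,0]+34)<120)&(abs(q[:,1])<40)
    for nm,zl,zh in (("tops",.035,.044),("all",.02,.044)):
      for s,c in (("H",44),("T",-113)):
        for sg in (1,-1):
            m=k&(abs(q[:,0]-c)<25)&(q[:,1]*sg>5)&(z>zl)&(z<zh)
            if m.sum()>3: print(nm,s,sg,m.sum(),"along",np.round(np.percentile(q[m,0],[3,50,97]),1),"across",np.round(np.percentile(q[m,1],[3,50,97]),1))
    m=k&(g>1.3*r)&(z<.016)&(z>.003); clus(P[m],"plate")
    for t in (0,2): print("plate along/across",np.round(np.percentile(q[m],[t,100-t],axis=0),1).tolist())
E
python3 - <<'E'
from h import *
for n in ("top","side"): print(n); nest(grab_frame(n))
go([.485,-.108,.13],-13)
E
```

```text
top
tops H 1 16 along [32.7 42.1 52.6] across [21.5 24.8 28.5]
tops H -1 13 along [32.3 40.1 53.4] across [-31.2 -28.5 -24.4]
tops T 1 12 along [-119.9 -112.8 -105.1] across [17.1 21.5 23.8]
tops T -1 12 along [-118.8 -111.9 -105.5] across [-25.9 -21.5 -18.5]
all H 1 20 along [31.6 42.1 52.5] across [21.5 25.2 28.9]
all H -1 16 along [31.4 40.4 53.3] across [-31.1 -27.9 -24. ]
all T 1 13 along [-120.5 -113.6 -105.2] across [17.1 21.1 23.8]
all T -1 17 along [-122.  -113.9 -105.9] across [-25.8 -21.8 -18.3]
plate 1297 mean [ 0.4527 -0.1016  0.0091] rect [ 455.  -101.6] [ 78.6 195.2] 76.8
plate along/across [[-128.3, -39.8], [66.8, 38.9]]
plate along/across [[-122.8, -37.9], [61.3, 36.0]]
side
tops H 1 25 along [30.5 40.9 51.2] across [22.8 29.4 32. ]
tops H -1 21 along [29.5 38.8 50.8] across [-29.2 -23.9 -20.3]
tops T 1 19 along [-123.8 -116.5 -107.5] across [18.7 24.1 26.5]
tops T -1 7 along [-123.4 -120.7 -116.7] across [-23.2 -18.9 -15.5]
all H 1 77 along [30.1 40.6 52.5] across [26.  30.3 32.4]
all H -1 71 along [29.1 39.1 52.1] across [-27.6 -22.9 -20.2]
all T 1 59 along [-124.  -116.  -107.9] across [20.5 24.8 27. ]
all T -1 35 along [-124.3 -119.6 -112.8] across [-22.5 -17.6 -15.4]
plate 409 mean [ 0.4698 -0.0902  0.0067] rect [453.2 -99.7] [ 77.6 189.3] 76.9
plate along/across [[-127.4, -38.0], [61.9, 39.9]]
plate along/across [[-126.3, -30.6], [59.1, 38.9]]
t 20.65 tcp [0.4818 0.2304 0.1079] shift [  63.9 -332.3  -22. ] wz 24.4 tilt [-0.001 -0.    -1.   ] w 0.0105 F [-1.1  1.3 -4.7]
```

```bash
python3 -m handwheel '[[0,0,-5,0,0,0,0],[2,-10,-5,0,0,0,0],[4,-20,-5,0,0,0,0],[6,-30,0,0,0,0,0],[6,-30,0,0,0,0,0],[6,-30,0,0,0,0,0],[6,-30,0,0,0,0,0],[6,-30,0,0,0,0,0],[6,-30,0,0,0,0,0],[6,-30,0,0,0,0,0]]'|head -2
python3 -m handwheel '[[6,-30,0,0,0,0,0],[6,-30,0,0,0,2,0],[4,-20,0,0,0,4,0],[2,-10,0,0,0,4,0],[0,0,0,0,0,4,0],[0,0,0,0,0,4,0],[0,0,0,0,0,4,0],[0,0,0,0,0,2.5,0],[0,0,0,0,0,0,0],[0,0,0,0,0,0,0]]'|head -2
python3 - <<'E'
from h import *
go([.4827,-.1062,.101],-13.1)
for n in ("wrist","side"): 
    f=grab_frame(n); print(n); nest(f); 
    P,C=allpts(f); b,g,r=C.T; k=(g>1.4*r)&(g>1.15*b)&(g>50)&(P[:,2]>.12)&(P[:,2]<.2)&(P[:,0]<.6)&(abs(P[:,1]+.1)<.1)
    for s in (k&(P[:,0]<.42),k&(P[:,0]>.46)):
        if s.sum()>5: clus(P[s],"tag")
    cv2.imwrite(f"pics/n7{n}.png",f["color"])
E
```

```text
time_s: 21.48
tcp_pos: [0.4823, -0.0163, 0.1242]
time_s: 22.32
tcp_pos: [0.4809, -0.1064, 0.124]
t 22.32 tcp [ 0.4809 -0.1064  0.124 ] shift [-1.7  0.6 23. ] wz 0.1 tilt [ 0. -0. -1.] w 0.0105 F [ 0.7  0.1 -4.5]
wrist
tops H 1 94 along [28.5 31.9 36.1] across [22.3 25.7 30.2]
tops H -1 95 along [28.5 31.9 36.5] across [-30.2 -26.6 -23.1]
tops T 1 281 along [-124.3 -116.  -107.8] across [17.8 21.4 25.4]
tops T -1 280 along [-124.3 -116.2 -108. ] across [-25.1 -21.2 -17.5]
all H 1 151 along [28.5 30.1 36. ] across [22.3 25.7 29.8]
all H -1 170 along [28.5 30.4 38.1] across [-30.2 -25.7 -22.7]
all T 1 338 along [-124.2 -115.1 -107.3] across [17.6 21.  25.2]
all T -1 334 along [-124.2 -115.9 -107.4] across [-25.1 -20.7 -17.4]
plate 8525 mean [ 0.4389 -0.0975  0.0087] rect [ 449.4 -100.3] [ 77.1 184.1] 76.9
plate along/across [[-128.4, -39.1], [55.6, 38.1]]
plate along/across [[-123.5, -37.0], [36.0, 36.9]]
tag 259 mean [ 0.375  -0.0821  0.1649] rect [375. -82.] [21.7  1.9] 77.7
side
tops H 1 24 along [31.1 41.4 51.4] across [23.  29.4 31.6]
tops H -1 23 along [29.1 39.8 50.4] across [-27.5 -23.2 -20.6]
tops T 1 19 along [-123.8 -114.8 -107.5] across [20.6 23.6 27.5]
tops T -1 18 along [-123.6 -116.4 -109. ] across [-23.7 -19.6 -14.6]
all H 1 77 along [30.1 40.6 52.7] across [23.5 29.9 32. ]
all H -1 70 along [28.8 40.6 52. ] across [-26.9 -23.1 -20.3]
all T 1 59 along [-124.  -115.7 -107.9] across [21.6 25.4 27.7]
all T -1 57 along [-124.2 -116.3 -107.6] across [-21.9 -17.8 -14.2]
plate 1091 mean [ 0.4503 -0.0931  0.0068] rect [ 452.9 -100. ] [ 78.5 188.9] 76.7
plate along/across [[-127.6, -38.9], [61.4, 39.6]]
plate along/across [[-123.7, -35.0], [55.8, 38.9]]
tag 23 mean [ 0.371  -0.0811  0.1631] rect [371.1 -81.9] [24.6  8.9] 79.6
tag 65 mean [ 0.5248 -0.1156  0.1731] rect [ 525.2 -115.8] [28.  29.8] 2.6
```

View pics/n7wrist.png

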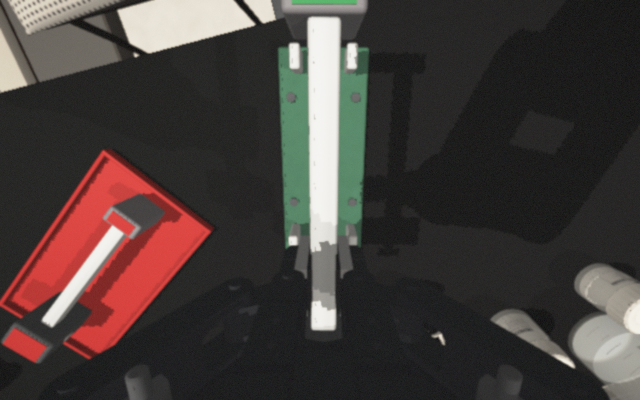

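```bash
python3 -m handwheel '[[-1,0,2,0,0,0,0],[-0.7,0,4,0,0,0,0],[0,0,5,0,0,0,0],[0,0,5,0,0,0,0],[0,0,4,0,0,0,0],[0,0,2,0,0,0,0],[0,0,1,0,0,0,0],[0,0,0,0,0,0,0],[0,0,0,0,0,0,0],[0,0,0,0,0,0,0]]'
python3 - <<'E'
from h import *
f=grab_frame("side"); cv2.imwrite("pics/end.png",cv2.resize(f["color"][120:270,240:420],(720,600),interpolation=2))
P,C=allpts(f); b,g,r=C.T; k=(g>1.4*r)&(g>1.15*b)&(g>50)&(P[:,2]>.1)&(P[:,2]<.2)&(P[:,0]<.6)&(abs(P[:,1]+.1)<.1)
for s in (k&(P[:,0]<.42),k&(P[:,0]>.46)): clus(P[s],"tag")
go([.4827,-.1062,.101],-13.1); print(env.read_state()["dq"].round(2))
E
```

```text
time_s: 23.25
tcp_pos: [0.4828, -0.1064, 0.1008]
tcp_rot: [[-0.974, 0.226, 0.0], [0.226, 0.974, -0.0], [-0.0, -0.0, -1.0]]
ft_force: [-0.2, -0.3, -5.6]
width: 0.0104
gripper_force: 78.6
tag 23 mean [ 0.3732 -0.0816  0.1399] rect [372.6 -83.2] [22.   9.1] 80.6
tag 68 mean [ 0.5259 -0.1158  0.1499] rect [ 526.5 -116. ] [33.9 25.6] 77.4
t 23.3 tcp [ 0.4828 -0.1064  0.1008] shift [ 0.1  0.2 -0.2] wz 0.0 tilt [ 0. -0. -1.] w 0.0106 F [ 0.9  0.6 -4.3]
[ 0.02 -0.08  0.14  0.07  0.13  0.13]
```

View pics/end.png

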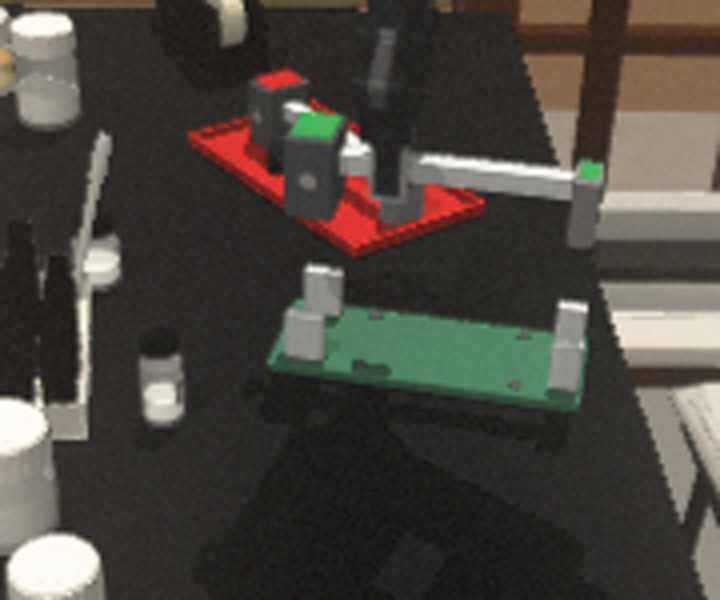

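The picture shows the green arm level, with its head (315,170) above the wider cheeks (310,310) and its tip (585,200) above the closer pair. The red arm lies in the tray.

```bash
python3 -c "
from plant import env
print(env.close_job())"
```

```text
the job is handed in; nothing more can be done
None
```

The job is handed in at about 23 s: the red-tagged arm was set down flat inside the reject tray and released, and the green-tagged arm is held still and level about 6 cm above the pass nest, head over the wider cheeks.

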